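# Fit the collared beater into the hand mixer and hold it pressed home

## Task

Take the beater with the round collar on its stem out of the wooden caddy and fit it, stem down, into the wide-mouthed socket of the upturned hand mixer: turn it until its splines mesh, slide it fully home until the collar seats, and keep it pressed down against the springy ejector. Finish while still gripping the beater and pressing it home; do not let go. Leave the plain beater and everything else on the cart where it is.

Things in the scene. Friction and masses are not known exactly. Their poses are not given: they have to be found in the camera images.
- beater: The collared steel beater (about 90 g), 108 mm long, stem down, cage up. Origin at the lowest tip of the stem, z up its axis. Upward from there: round 9 mm pilot, tip tapered (0 to 8 mm); four spline fins (8 to 20); flat round collar, 26 mm wide (20 to 25); 9 mm stem; open cage (from 50 to 108). Fins and cage repeat every quarter turn.
- collar (a point): Centre of the collar's underside, 20 mm above the beater's origin, same axes. The spline fins just below it form a cross along the beater's +-x and +-y: each fin 3 mm wide, 18 mm over facing tips, 12 mm high.
- cage (a point): On the beater's axis 90 mm above its origin, same axes: the place to grip from above (60 N is ample). The cage has four flat upright straps, 8 mm wide, on its +-x and +-y sides, in line with the fins; 44 mm over facing straps, vertical from 68 to 108 mm above the origin; crossed bars close its top.
- plain_beater: The other beater: same shape, size and fins but without the collar. It stays in the caddy. Origin at the tip of its stem.
- caddy: Wooden block, fixed, 70 (x) by 170 (y) by 32 mm high, origin at the centre of its underside. Two blind round holes, 22 mm diameter and 20 mm deep, at y = +50 and -50 mm; one beater stands in each (either way round), its tip 12 mm above the table, its cage free.
- mixer: Cordless hand mixer, white, lying upside down in a grey cradle, fixed; about 200 (x) by 92 (y) mm, its flat belly 110 mm above the table. Origin on the table under its middle. Two drive sockets open upward in the belly at x = -40 mm: the wide-mouthed one (30 mm diameter recess, 5 mm deep) at y = +25 mm and the narrow one (21.5 mm, too small for the collar) at y = -25 mm.
- drive_seat (a point): Centre of the wide socket's seat: upper face of the steel drive, 5 mm below the belly; the collar's underside rests here when home. z up. Below it a 12 mm bore with four slots for the fins along this point's +-x and +-y (repeats every quarter turn) and four ribs, 5 mm wide, on the diagonals. The drive's angle in the mixer varies.
- bore (a point): In the wide socket's bore, 12 mm below the seat, same axes: where the fins' lower ends come when home. Fins enter within about 0.15 rad of the slots; otherwise they rest on the ribs, the collar 12 mm above the seat and the pilot in the bore, until the beater is turned. The drive is stiff to turn (0.3 N m): light rubbing does not move it.
- ejector (a joint): Spring ejector pin at the bottom of the wide socket, m pushed down: 0 free, about 0.006 with the beater home. The stem's tip meets it when the collar is 6 mm above the seat; it pushes back with 5 N at first, 9 N when home, and lifts the beater again if it is not held down.
- timer: Push-button kitchen timer lying flat, 62 x 62 x 27 mm, loose; origin under its centre.
- spoons: Steel measuring spoons fanned out on a ring, 120 mm long, 14 mm high, loose; origin on the table under the ring, spoons to +x.
- bowl: Green ceramic bowl, 110 mm wide, 50 mm high, loose; origin under its centre.
- jar: Empty glass jar, 72 mm wide, 105 mm high, loose; origin under its centre.
- funnel: Black plastic funnel standing mouth down, 90 mm wide, 90 mm high, loose; origin under its centre.

How it is judged:
On the way, in this order (a step that is already met when the one before it is completed fails the run):
1. the collared beater is lifted clear of the caddy in the fingers (z of beater in the frame of caddy above 0.045 m and contact force between the fingers and beater above 1 N), for 0.1 s.
2. the beater is meshed and pressed home in the wide socket (z of collar in the frame of drive_seat between -0.003 and 0.002 m and horizontal distance between collar and drive_seat below 0.004 m and angle between beater's own z axis and vertical below 0.08 rad and value of joint ejector above 0.0042 m and contact force between the fingers and beater above 2 N), for 0.3 s.
At the end, for the whole second after the job is handed in: The collar's underside is within 2 mm of the drive's seat (4 mm sideways, upright within 0.08 rad), the ejector is pushed down more than 4.2 mm, the beater is still, and the gripper is still around its cage with more than 2 N on it, pressing; the plain beater still stands in its hole (all of step 2 and linear speed of beater below 0.02 m/s and z of the grasp point in the frame of beater below 0.124 m and horizontal distance between the grasp point and beater below 0.04 m and distance of plain_beater from where it was at the start of the episode below 0.03 m and angle between plain_beater's own z axis and vertical below 0.25 rad); the arm keeps its last pose, push and grip.
It fails at once if the plain beater is pushed more than 30 mm away or tipped over (distance of plain_beater from where it was at the start of the episode above 0.03 m or angle between plain_beater's own z axis and vertical above 0.6 rad).
It fails at once if the glass jar or the bowl is pushed more than 30 mm away or tipped over (distance of any of jar, bowl from where it was at the start of the episode above 0.03 m or angle between any of jar, bowl's own z axis and vertical above 0.6 rad).
It fails at once if the timer, spoon set or funnel is pushed more than 30 mm away or tipped over (distance of any of timer, spoons, funnel from where it was at the start of the episode above 0.03 m or angle between any of timer, spoons, funnel's own z axis and vertical above 0.6 rad).
It also fails if it takes over 54 s, if anything falls off the work surface, if the arm or the gripper's body presses on something with over 40 N, if the wrist force passes 120 N, or if a joint passes its speed limit or range.

## Robot

A 6-joint arm with a two-finger parallel gripper is mounted at the origin on the work surface. World frame = base frame: x ahead of the robot, y to its left, z up, the work surface at z = 0. Lengths are in m, angles in rad, forces in N, time in s.
With the tool pointing down it reaches from about 0.3 to 0.75 m from the base axis. Payload 8.5 kg.
Tool frame: the origin (TCP) lies at the very end of the fingers, on their centre line; the grasp point (between the pads) lies 19 mm behind it (arm.grasp_offset is the z of the grasp point in the tool frame, in m); z points along the fingers, y is the line along which they close (so a half turn about z gives the same grasp; the last joint's range is limited). The gripper opens to 85 mm and grips with 20 to 120 N. Pads are 22 mm wide; open, the fingers measure 114 mm over their backs; the gripper's body (76 mm by 85 mm) begins 54 mm behind the grasp point. The pads swing forward as they close: fully open they stand 13 mm farther back than shut.
Start: joints at [-1.468, 0.381, 1.297, -0, 1.464, -0.215], TCP at [0.172, -0.522, 0.231] pointing down, gripper open.
Joint ranges: [-3.11, 3.11], [-0.89, 2.33], [0.22, 2.48], [-1.42, 4.56], [0.17, 2.85], [-2.88, 2.88]. Speed limits (rad/s): [2.39, 2.39, 3.14, 3.14, 3.14, 3.14].

## Interface

Orientations are given as a rotation vector (axis times angle).
In Python, from rig import arm gives the robot as it stands.
- The arm moves only by the tool run_rows, called after "Emit:" by a JSON object that holds its "api" and its "payload", one argument or row to a line. Schema: {"type":"object","properties":{"increments":{"type":"array","items":{"type":"object","properties":{"d":{"type":"array","items":{"type":"number"},"minItems":3,"maxItems":3},"twist":{"type":"number"},"aperture":{"type":"number"}},"additionalProperties":false,"required":["aperture"]},"minItems":1,"maxItems":8},"squeeze":{"type":"number"},"only":{"type":"string"},"quiet":{"type":"boolean"},"lines":{"type":"string"}},"required":["increments"],"additionalProperties":false}. increments is a list of rows, 1 to 8 of them, each an object with the fields d (a list: dx, dy, dz in parts of the range, where 1.0 means 0.75 m), twist (a turn about the tool's z in a scale on which 1.0 is pi/2 rad), aperture (the finger opening in m); a field left out counts as zero (the opening has to be given); each row is the pose to reach, as a shift and turn from the pose commanded when the call began, along the tool's axes at that moment; what a row does not reach only later rows make up. A row lasts 1/8 s, in which the tool goes at most 0.0625 m and 0.188 rad, less where a joint would pass 70% of its speed; a pose out of reach is approached as far as the arm can. The fingers move at their own pace and stop on an object; squeeze is the grip in N (left out, the last holds). Time passes only in rows, so rows that do not move let the fingers close. The tool returns the time, the measured TCP pose, the force, the opening and the grip force at its end. only (a regular expression) keeps the lines of the reply that match it, lines (a string "A,B") keeps lines A to B, and quiet returns only ok. Shift and turn numbers lie between -1 and 1, and a call with a number outside is refused. Input that does not fit is refused with a message, and nothing moves.
- arm.get_state(): the state, without advancing time (a new reading comes with each control period).
- arm.read_camera(name): name is "side" or "top" or "wrist"; returns the picture (480x640x3 uint8, blue, green, red); there is no depth.
- arm.get_calibration(name): a dict with "vfov" (degrees; the focal length in pixels is half the picture's height over the tangent of half this angle, whatever the lens; pixels are square), "cx", "cy" (the principal point, pixels), "dist_coeffs" ([k1, k2, p1, p2, k3] as OpenCV has them; the pictures are not rectified), "rvec" (rotation vector, rad) and "tvec" (3), from world to camera coordinates, as OpenCV has them; the wrist camera has in their place "hand_eye" (4x4, takes a point from camera to tool coordinates, whose origin is the TCP and whose axes are the flange's). Camera axes: x right, y down, z forward; pixel columns grow to the right and rows downward; lengths in m; the calibration is good to about 2 mm. A picture is of the moment at which its call begins: read the wrist's pose just before it. get_calibration takes no time and is no camera call.
- arm.hand_in(): hands the job in; it is judged then, once.
The state is a dict: "time": time; "qpos": joint angles; "qvel": joint speeds; "joint_efforts": joint torques, N m; "tool_pos": TCP position; "eef_rot": TCP orientation; "contact_force": force on the tool from outside, world axes, zero at the start; "torque": the same for the moment, N m; "opening": finger opening in m; "grasp_force": force on a finger pad.
Only numpy, scipy, OpenCV 4.12 (cv2) and the standard library are available. Lean on these libraries where they do the work, as an engineer would, in place of code of your own. Each camera call takes 0.05 s, during which the arm holds its last target. There are 200 camera calls.

## Working session

There is one attempt and no reset: what is moved stays moved. The work goes in short steps, Python scripts to look and compute and a tool call to move; the robot and the scene stay as the last step left them, time stands still between calls to the robot, and variables do not carry over. Pictures are saved under pics/ and viewed, at most 10 in all, crops included, and the job is handed in when it is done.

```bash
ls; mkdir -p pics; python3 - <<'E'
from rig import arm
import cv2,numpy as np
for n in("top","side"):
    cv2.imwrite(f"pics/{n}0.png",arm.read_camera(n)); c=arm.get_calibration(n); print(n,c)
print(arm.get_calibration("wrist"))
s=arm.get_state();print(s['time'],s['tool_pos'],s['eef_rot'],s['opening'])
E
```

```text
pics
rig.py
top {'vfov': 57.89038607561488, 'cx': 323.34581824833793, 'cy': 245.46117468505102, 'dist_coeffs': array([-0.00606622,  0.        ,  0.        ,  0.        ,  0.        ]), 'rvec': array([ 2.15248622, -2.17458826,  0.06285809]), 'tvec': array([0.00561261, 0.58874676, 1.05629795])}
side {'vfov': 43.05176387302858, 'cx': 315.76715361333686, 'cy': 242.3227935795603, 'dist_coeffs': array([0.00299962, 0.        , 0.        , 0.        , 0.        ]), 'rvec': array([ 0.19488139, -2.65567974,  1.54103098]), 'tvec': array([0.55246866, 0.11799414, 1.65927777])}
{'vfov': 66.52275558435058, 'cx': 326.53255313345704, 'cy': 241.18235632876355, 'dist_coeffs': array([0.00453625, 0.        , 0.        , 0.        , 0.        ]), 'hand_eye': array([[-7.62829321e-04, -9.58753053e-01, -2.84239339e-01,
         7.06526404e-02],
       [ 9.99999597e-01, -8.66016447e-04,  2.37359472e-04,
         1.00277151e-03],
       [-4.73725061e-04, -2.84239043e-01,  9.58753327e-01,
        -1.42375012e-01],
       [ 0.00000000e+00,  0.00000000e+00,  0.00000000e+00,
         1.00000000e+00]])}
0.1 [ 0.17181669 -0.52220548  0.23077127] [-3.10073402e+00 -4.96865831e-01 -1.07740472e-04] 0.08541943275637649
```

View pics/top0.png

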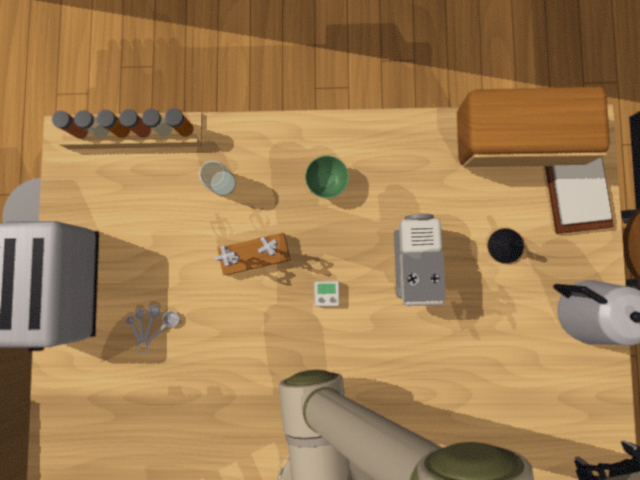

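View pics/side0.png

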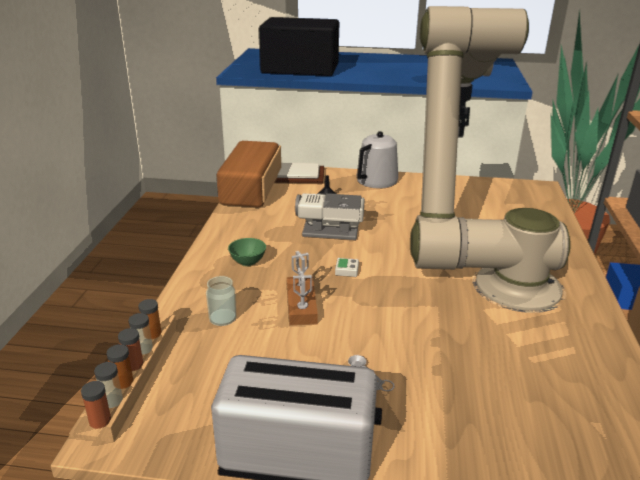

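Top view: caddy around (255,254) with cages at (227,257) and (268,246). The mixer's sockets are at about (411,279) and (434,279). Next I'll zoom in to tell the beaters and sockets apart.

```bash
python3 - <<'E'
import cv2,numpy as np
t=cv2.imread("pics/top0.png");s=cv2.imread("pics/side0.png")
f=lambda im,x,y,w,h:cv2.resize(im[y:y+h,x:x+w],(400,300),interpolation=cv2.INTER_CUBIC)
o=np.vstack([np.hstack([f(t,210,225,88,66),f(t,390,240,80,60)]),np.hstack([f(s,250,240,120,90),f(s,280,170,100,75)])])
cv2.imwrite("pics/z1.png",o)
E
```

```text
(no output)
```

View pics/z1.png

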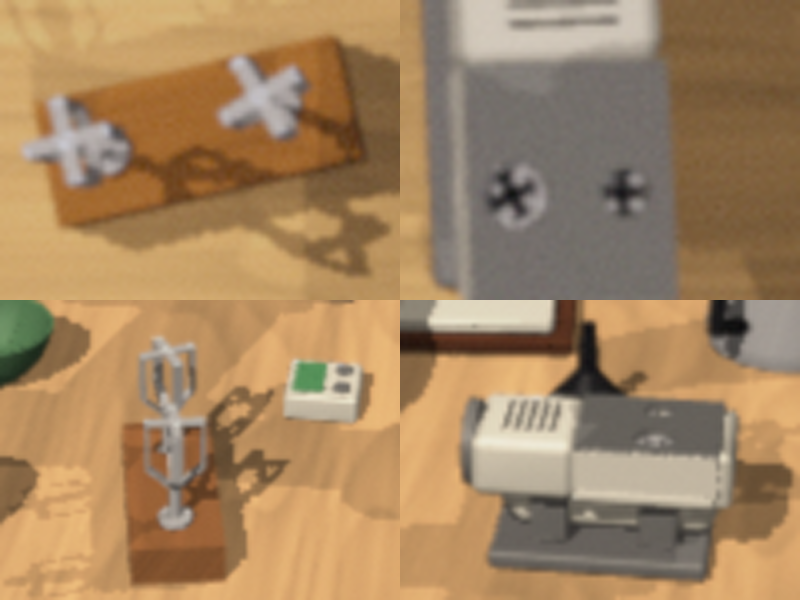

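The crops show the collared beater is the left one in the top view: collar at (234,258), cage top at (226.5,256.5). In the side view its collar is at (303,305). The wide socket is the left one, at (413,279) in the top view and (344,205) in the side view. Next I triangulate.

```bash
cat > h.py <<'E'
from rig import arm
import cv2,numpy as np
from scipy.spatial.transform import Rotation as R
def cam(n,state=None):
    c=arm.get_calibration(n);f=240/np.tan(np.radians(c['vfov'])/2)
    K=np.array([[f,0,c['cx']],[0,f,c['cy']],[0,0,1.]])
    if 'rvec' in c: Rm=cv2.Rodrigues(c['rvec'])[0];t=c['tvec']
    else:
        s=state;T=np.eye(4);T[:3,:3]=cv2.Rodrigues(np.array(s['eef_rot']))[0];T[:3,3]=s['tool_pos']
        W=np.linalg.inv(T@c['hand_eye']);Rm=W[:3,:3];t=W[:3,3]
    return K,c['dist_coeffs'],Rm,np.array(t)
def tri(obs): # [(cam,px)]
    A=[];b=[]
    for (K,d,Rm,t),p in obs:
        u=cv2.undistortPoints(np.array([[p]],float),K,d)[0,0]
        r=Rm.T@np.array([*u,1]);r/=np.linalg.norm(r);P=np.eye(3)-np.outer(r,r);A.append(P);b.append(P@(-Rm.T@t))
    A=np.vstack(A);b=np.hstack(b);x=np.linalg.lstsq(A,b,rcond=None)[0]
    return x,np.linalg.norm(A@x-b)
def ray(c,p,z):
    K,d,Rm,t=c;u=cv2.undistortPoints(np.array([[p]],float),K,d)[0,0]
    r=Rm.T@np.array([*u,1]);o=-Rm.T@t;return o+r*(z-o[2])/r[2]
def proj(c,X):
    K,d,Rm,t=c;return cv2.projectPoints(np.atleast_2d(np.array(X,float)),cv2.Rodrigues(Rm)[0],t,K,d)[0][:,0]
E
python3 - <<'E'
from h import *
T,S=cam("top"),cam("side")
print("collar",tri([(T,(233.8,258.4)),(S,(302.8,305.4))]))
print("cagetop",tri([(T,(226.5,256.5)),(S,(302.5,276))]),ray(T,(226.5,256.5),.12))
print("sock",tri([(T,(413,279)),(S,(343.75,205))]))
for p in[(326,176),(217,180),(326,294)]:print(ray(T,p,.03))
print("plain",ray(T,(267.5,246.5),.12))
# strap dirs, collared and plain; crop->px
g=lambda x,y:ray(T,(210+x*.22,225+y*.22),.12)
for a,b in[((60,102),(85,185)),((28,152),(120,130)),((240,62),(288,135)),((225,122),(300,75))]:
    v=(g(*b)-g(*a))[:2];print("strap ang",np.degrees(np.arctan2(v[1],v[0]))%90,np.linalg.norm(v))
# caddy long
v=g(335,40)-g(40,102);print("caddy",np.degrees(np.arctan2(v[1],v[0])))
s=arm.get_state();print(R.from_rotvec(s['eef_rot']).as_matrix().round(3))
E
```

```text
collar (array([0.55883579, 0.22274901, 0.0310334 ]), np.float64(0.00044411852877562465))
cagetop (array([0.55906968, 0.2196027 , 0.11623636]), np.float64(0.0014743113243523198)) [0.55779154 0.21851613 0.12      ]
sock (array([ 0.50275925, -0.20646727,  0.1051424 ]), np.float64(1.76803448657242e-05))
[ 0.76381092 -0.0087864   0.03      ]
[0.75802275 0.26764386 0.03      ]
[ 0.46853541 -0.00598088  0.03      ]
plain [0.57964942 0.12448486 0.12      ]
strap ang 17.34824665058312 0.043923243417031285
strap ang 12.825043462715968 0.04766674791349136
strap ang 33.22944794815041 0.04430624717331718
strap ang 31.619534209696 0.044354965025070366
caddy -78.77581278952765
[[ 0.95   0.312 -0.   ]
 [ 0.312 -0.95   0.001]
 [ 0.    -0.001 -1.   ]]
```

Units first: shifts go in shares of 0.75 m and turns go in shares of pi/2 rad. So 0.413 m / 0.75 = 0.5507, -0.197 m / 0.75 = -0.2627, -0.7 rad / 1.5708 = -0.4456.

Emit:
{"api": "run_rows", "payload": {
  "increments": [
    {"d":[0.5507,-0.2627,0],"twist":-0.4456,"aperture":0.085},
    {"d":[0.5507,-0.2627,0],"twist":-0.4456,"aperture":0.085},
    {"d":[0.5507,-0.2627,0],"twist":-0.4456,"aperture":0.085},
    {"d":[0.5507,-0.2627,0],"twist":-0.4456,"aperture":0.085},
    {"d":[0.5507,-0.2627,0],"twist":-0.4456,"aperture":0.085},
    {"d":[0.5507,-0.2627,0],"twist":-0.4456,"aperture":0.085},
    {"d":[0.5507,-0.2627,0],"twist":-0.4456,"aperture":0.085},
    {"d":[0.5507,-0.2627,0],"twist":-0.4456,"aperture":0.085}
  ]
}}

```text
time: 1.1
tool_pos: [0.5043, -0.2035, 0.2309]
eef_rot: [-2.74, -1.535, 0.0]
contact_force: [0.4, 0.9, -0.5]
opening: 0.0848
grasp_force: 0.0
```

Emit:
{"api": "run_rows", "payload": {
  "increments": [
    {"aperture":0.085},
    {"aperture":0.085}
  ]
}}

```text
time: 1.35
tool_pos: [0.502, -0.2068, 0.2311]
eef_rot: [-2.744, -1.53, 0.001]
contact_force: [-0.8, -0.3, -0.1]
opening: 0.0851
grasp_force: 0.0
```

```bash
python3 - <<'E'
from h import *
s=arm.get_state();im=arm.read_camera("wrist");cv2.imwrite("pics/w1.png",im)
import pickle;pickle.dump(cam("wrist",s),open("w1.pkl","wb"))
print(s['time'],s['tool_pos'],s['eef_rot'],s['qpos'],proj(cam("wrist",s),[.503,-.2065,.105]))
E
```

```text
1.35 [ 0.50204151 -0.20683786  0.23112794] [-2.74367884e+00 -1.52952545e+00  7.22484302e-04] [-6.08806326e-01  3.68684999e-01  1.31683598e+00 -2.49049911e-04
  1.45661403e+00 -5.51058219e-02] [[327.79992809 228.38037672]]
```

View pics/w1.png

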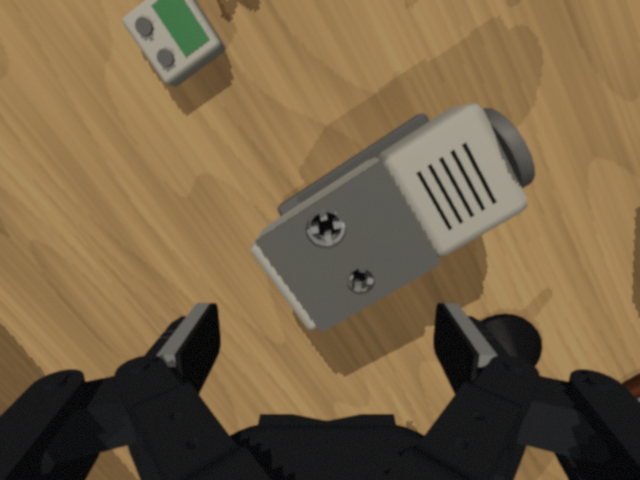

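The wide socket is centred at about (325.5,229) in the wrist view, close to the predicted (328,228). Next I lower for a second, closer view and get the drive's angle.

In the tool's units: 0.065 m / 0.75 = 0.0867, -0.02 m / 0.75 = -0.0267.

Emit:
{"api": "run_rows", "payload": {
  "increments": [
    {"d":[-0.0267,0,0.0867],"aperture":0.085},
    {"d":[-0.0267,0,0.0867],"aperture":0.085},
    {"d":[-0.0267,0,0.0867],"aperture":0.085}
  ]
}}

```text
time: 1.78
tool_pos: [0.4923, -0.224, 0.1676]
eef_rot: [2.744, 1.528, 0.001]
contact_force: [0.2, -0.5, 0.1]
opening: 0.0851
grasp_force: 0.0
```

```bash
python3 - <<'E'
from h import *
import pickle
s=arm.get_state();im=arm.read_camera("wrist");cv2.imwrite("pics/w2.png",im)
c=cam("wrist",s);pickle.dump(c,open("w2.pkl","wb"))
p=proj(c,[.503,-.2065,.105])[0];print(s['time'],s['tool_pos'],p,np.abs(s['qvel']).max())
w1=cv2.imread("pics/w1.png")
f=lambda im,x,y,h:cv2.resize(im[y-h:y+h,x-h:x+h],(400,400),interpolation=cv2.INTER_CUBIC)
x,y=p.round().astype(int);print(x,y)
cv2.imwrite("pics/z2.png",np.hstack([f(w1,326,229,25),f(im,x,y,40)]))
E
```

```text
1.775 [ 0.49232946 -0.22395529  0.16757608] [326.70997892 223.06122992] 0.026008480488645878
327 223
```

View pics/z2.png

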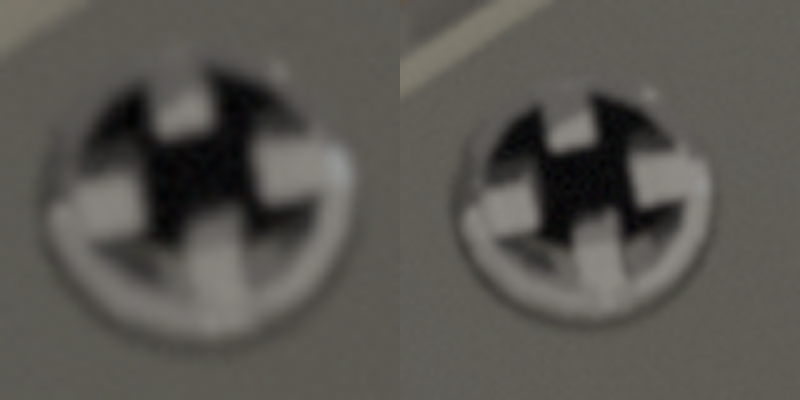

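Both crops show four light ribs. In the right crop left–right runs (505,212)–(670,177) and top–bottom (570,120)–(603,285). The rim is centred at crop (586,205), which is pixel (324.2,224). In w1 the rim is at (325.7,228.6).

```bash
python3 - <<'E'
from h import *
import pickle
a,b=[pickle.load(open(f"w{i}.pkl","rb")) for i in(1,2)]
T,S=cam("top"),cam("side")
p1,p2=(325.7,228.6),(324.2,224)
print(tri([(a,p1),(b,p2)]),tri([(a,p1),(b,p2),(S,(343.75,205)),(T,(413,279))]),ray(a,p1,.11),ray(b,p2,.11))
g=lambda x,y:ray(b,(287+(x-400)/5,183+y/5),.105)[:2]
h=lambda x,y:ray(a,(301+x/8,204+y/8),.105)[:2]
for f,P,Q in[(g,(505,212),(670,177)),(g,(570,120),(603,285)),(h,(70,215),(335,160)),(h,(178,90),(218,320))]:
    v=f(*Q)-f(*P);print("rib",np.degrees(np.arctan2(v[1],v[0]))%90)
# mixer edge angle (top cam) for orientation
s=arm.get_state();M=R.from_rotvec(s['eef_rot']).as_matrix();print(M.round(3))
print("to above beater",M.T@(np.array([.5585,.2205,.24])-s['tool_pos']),"yawx",np.degrees(np.arctan2(M[1,0],M[0,0])))
E
```

```text
(array([ 0.49755122, -0.21221116,  0.0759364 ]), np.float64(4.541087890203667e-05)) (array([ 0.50216899, -0.20599316,  0.10561011]), np.float64(0.0012555459612930415)) [ 0.50225124 -0.20470879  0.11      ] [ 0.50214842 -0.20517569  0.11      ]
rib 70.46285742740659
rib 69.10673871998816
rib 70.317622980405
rib 67.75115237630271
[[ 0.526  0.851  0.002]
 [ 0.851 -0.526 -0.002]
 [-0.     0.003 -1.   ]]
to above beater [ 0.41255893 -0.17759108 -0.07232842] yawx 58.275911437263574
```

In the tool's units: 0.413 m / 0.75 = 0.5507, -0.178 m / 0.75 = -0.2373, -0.815 rad / 1.5708 = -0.5188.

Emit:
{"api": "run_rows", "payload": {
  "increments": [
    {"d":[0.5507,-0.2373,-0.096],"twist":-0.5188,"aperture":0.085},
    {"d":[0.5507,-0.2373,-0.096],"twist":-0.5188,"aperture":0.085},
    {"d":[0.5507,-0.2373,-0.096],"twist":-0.5188,"aperture":0.085},
    {"d":[0.5507,-0.2373,-0.096],"twist":-0.5188,"aperture":0.085},
    {"d":[0.5507,-0.2373,-0.096],"twist":-0.5188,"aperture":0.085},
    {"d":[0.5507,-0.2373,-0.096],"twist":-0.5188,"aperture":0.085},
    {"d":[0.5507,-0.2373,-0.096],"twist":-0.5188,"aperture":0.085},
    {"d":[0.5507,-0.2373,-0.096],"twist":-0.5188,"aperture":0.085}
  ]
}}

```text
time: 2.82
tool_pos: [0.5577, 0.2253, 0.2409]
eef_rot: [1.906, 2.494, 0.006]
contact_force: [-0.3, -0.3, 0.1]
opening: 0.0849
grasp_force: 0.0
```

Emit:
{"api": "run_rows", "payload": {
  "increments": [
    {"aperture":0.085},
    {"aperture":0.085}
  ]
}}

```text
time: 3.08
tool_pos: [0.5576, 0.2204, 0.2387]
eef_rot: [1.914, 2.491, -0.0]
contact_force: [-0.4, -0.1, -0.3]
opening: 0.0849
grasp_force: 0.0
```

```bash
python3 - <<'E'
from h import *
import pickle
s=arm.get_state();im=arm.read_camera("wrist");cv2.imwrite("pics/w3.png",im)
c=cam("wrist",s);pickle.dump(c,open("w3.pkl","wb"))
x,y=p=proj(c,[.5585,.2205,.12])[0].round().astype(int);print(s['time'],s['tool_pos'],p,s['qpos'][5])
x0,y0=max(x-100,0),max(y-75,0);print(x0,y0)
cv2.imwrite("pics/z3.png",cv2.resize(im[y0:y0+150,x0:x0+200],(800,600),interpolation=cv2.INTER_CUBIC))
E
```

```text
3.075 [0.55760887 0.22037044 0.23872581] [330 233] -0.08138231070485993
230 158
```

View pics/z3.png

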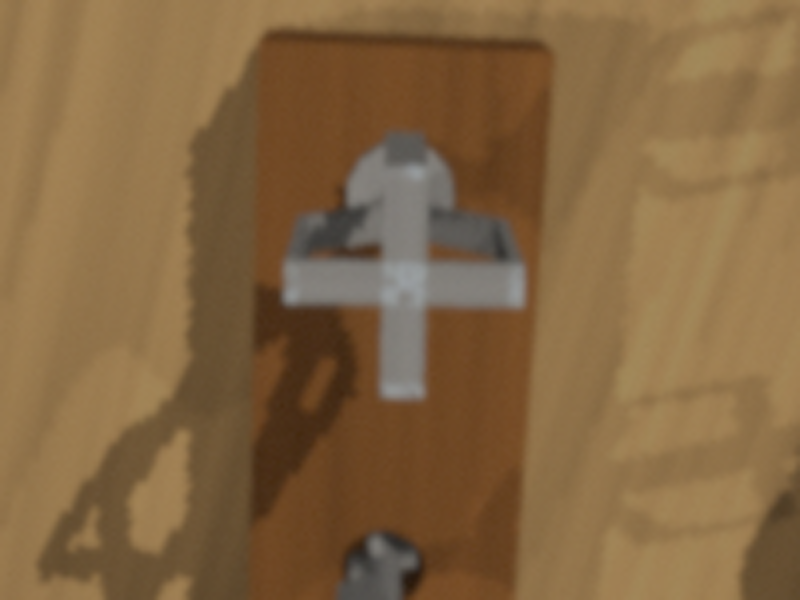

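The cage cross centre is at crop (404,284), which is pixel (331,229). Its bars run horizontal and vertical in the picture, aligned with the fingers. The collar is visible at crop (400,190).

```bash
python3 - <<'E'
from h import *
import pickle
c=pickle.load(open("w3.pkl","rb"));T,S=cam("top"),cam("side")
p=(230+404/4,158+284/4)
print(ray(c,p,.12),tri([(c,p),(T,(226.5,256.5))]),tri([(c,p),(S,(302.5,276))]),tri([(c,p),(T,(226.5,256.5)),(S,(302.5,276))]))
q=(230+400/4,158+192/4);print("collar",ray(c,q,.037),tri([(c,q),(T,(233.8,258.4)),(S,(302.8,305.4))]))
g=lambda x,y:ray(c,(230+x/4,158+y/4),.12)[:2]
v=g(524,284)-g(288,283.5);print(np.degrees(np.arctan2(v[1],v[0])),np.linalg.norm(v))
s=arm.get_state();M=R.from_rotvec(s['eef_rot']).as_matrix();print(M.round(3),arm.grasp_offset)
t=ray(c,p,.12);t[2]=.102-.019;print(M.T@(t-s['tool_pos']))
E
```

```text
[0.55845743 0.22369189 0.12      ] (array([0.55885986, 0.22113091, 0.10976708]), np.float64(0.0005886108820483113)) (array([0.55901522, 0.22344986, 0.11880438]), np.float64(0.0006575027924618407)) (array([0.55894591, 0.22092203, 0.1160635 ]), np.float64(0.0027397879928183345))
collar [0.55828405 0.224607   0.037     ] (array([0.55876266, 0.22306894, 0.03103982]), np.float64(0.0007235050226365512))
14.754926770615915 0.043489978957162626
[[-0.257  0.966 -0.   ]
 [ 0.966  0.257 -0.   ]
 [-0.    -0.    -1.   ]] -0.0187
[0.0032367  0.00172696 0.15558073]
```

In the tool's units: 0.157 m / 0.75 = 0.2093, 0.1 m / 0.75 = 0.1333.

Emit:
{"api": "run_rows", "payload": {
  "increments": [
    {"d":[0.004,0.0027,0.0667],"aperture":0.085},
    {"d":[0.004,0.0027,0.1333],"aperture":0.085},
    {"d":[0.004,0.0027,0.2093],"aperture":0.085},
    {"d":[0.004,0.0027,0.2093],"aperture":0.085},
    {"d":[0.004,0.0027,0.2093],"aperture":0.085},
    {"d":[0.004,0.0027,0.2093],"aperture":0.03},
    {"d":[0.004,0.0027,0.2093],"aperture":0.03},
    {"d":[0.004,0.0027,0.2093],"aperture":0.03}
  ],
  "squeeze": 60
}}

```text
time: 4.12
tool_pos: [0.5592, 0.2252, 0.0828]
eef_rot: [1.911, 2.492, 0.003]
contact_force: [-1.4, -0.7, 6.2]
opening: 0.0432
grasp_force: 60.3
```

Emit:
{"api": "run_rows", "payload": {
  "increments": [
    {"aperture":0.03},
    {"aperture":0.03},
    {"aperture":0.03}
  ]
}}

```text
time: 4.5
tool_pos: [0.5593, 0.2252, 0.0828]
eef_rot: [1.911, 2.491, 0.003]
contact_force: [-1.8, -0.6, 6.7]
opening: 0.0429
grasp_force: 60.3
```

In the tool's units: -0.165 m / 0.75 = -0.22, -0.11 m / 0.75 = -0.1467.

Emit:
{"api": "run_rows", "payload": {
  "increments": [
    {"d":[0,0,-0.08],"aperture":0.03},
    {"d":[0,0,-0.1467],"aperture":0.03},
    {"d":[0,0,-0.22],"aperture":0.03},
    {"d":[0,0,-0.22],"aperture":0.03},
    {"d":[0,0,-0.22],"aperture":0.03}
  ]
}}

```text
time: 5.12
tool_pos: [0.5583, 0.225, 0.2456]
eef_rot: [-1.912, -2.492, 0.002]
contact_force: [0.7, -0.2, -1.4]
opening: 0.043
grasp_force: 63.4
```

Emit:
{"api": "run_rows", "payload": {
  "increments": [
    {"d":[-0.0667,-0.0267,0],"aperture":0.03},
    {"d":[-0.1333,-0.0547,0],"twist":-0.1082,"aperture":0.03},
    {"d":[-0.2,-0.0827,0],"twist":-0.1082,"aperture":0.03},
    {"d":[-0.2667,-0.1107,0],"twist":-0.1082,"aperture":0.03},
    {"d":[-0.3333,-0.1373,0],"twist":-0.1082,"aperture":0.03},
    {"d":[-0.4,-0.1653,0],"twist":-0.1082,"aperture":0.03},
    {"d":[-0.4667,-0.1933,0],"twist":-0.1082,"aperture":0.03},
    {"d":[-0.5333,-0.2207,0],"twist":-0.1082,"aperture":0.03}
  ]
}}

```text
time: 6.12
tool_pos: [0.5015, -0.2055, 0.2447]
eef_rot: [-1.692, -2.643, -0.0]
contact_force: [0.8, 0.2, -0.7]
opening: 0.0431
grasp_force: 63.3
```

Emit:
{"api": "run_rows", "payload": {
  "increments": [
    {"d":[0,0,0.04],"aperture":0.03},
    {"d":[0,0,0.04],"aperture":0.03},
    {"d":[0,0,0.04],"aperture":0.03}
  ]
}}

```text
time: 6.5
tool_pos: [0.5026, -0.2037, 0.2166]
eef_rot: [-1.692, -2.646, -0.0]
contact_force: [-0.1, 1.0, -0.3]
opening: 0.0428
grasp_force: 63.2
```

```bash
python3 - <<'E'
from h import *
import pickle
s=arm.get_state();im=arm.read_camera("wrist");cv2.imwrite("pics/w4.png",im);si=arm.read_camera("side");cv2.imwrite("pics/s4.png",si)
c=cam("wrist",s);pickle.dump(c,open("w4.pkl","wb"))
M=R.from_rotvec(s['eef_rot']).as_matrix()
print(s['time'],s['tool_pos'],"yaw y",np.degrees(np.arctan2(M[1,1],M[0,1])),proj(c,[.5022,-.2050,.11]),s['qpos'][5])
x,y=proj(cam("side"),[.5022,-.205,.15])[0].astype(int)
o=np.hstack([cv2.resize(im[80:480,120:520],(400,400)),cv2.resize(si[y-50:y+50,x-50:x+50],(400,400),interpolation=cv2.INTER_CUBIC)])
print(x,y);cv2.imwrite("pics/z4.png",o)
E
```

```text
6.5 [ 0.50264813 -0.20365531  0.21657151] yaw y 24.800513139185504 [[327.77774652 239.34152891]] -1.0362149589871363
344 191
```

View pics/z4.png

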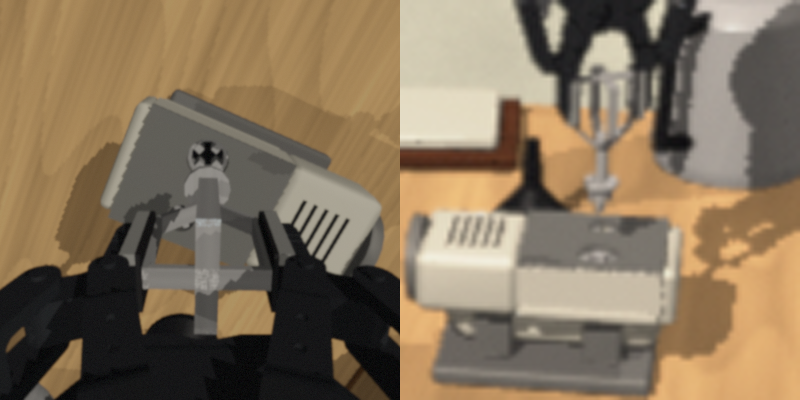

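In the wrist view the collar is at about pixel (328,260), just short of the socket at about (328,235), and the bars are square to the fingers. The side view shows the stem tip above the wide socket. I'll zoom in to measure the offset.

```bash
python3 - <<'E'
from h import *
import pickle
im=cv2.imread("pics/w4.png");c=pickle.load(open("w4.pkl","rb"))
z=cv2.resize(im[205:295,268:388],(800,600),interpolation=cv2.INTER_CUBIC)
cv2.imwrite("pics/z5.png",z)
E
```

```text
(no output)
```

View pics/z5.png

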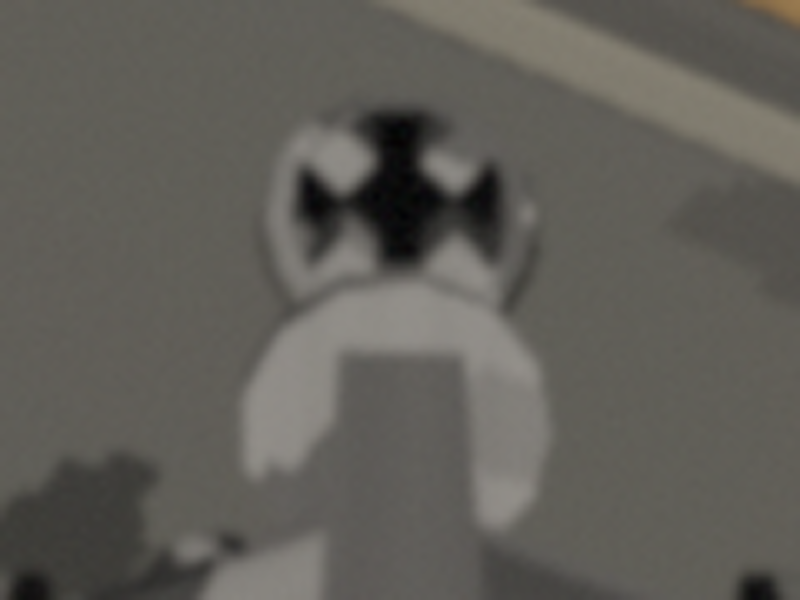

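The slots line up with the picture axes, so the drive is square to the tool. The rim centre is about pixel (328.2,240) and the collar's top face centre about (327.3,269).

```bash
python3 - <<'E'
from h import *
import pickle
c=pickle.load(open("w4.pkl","rb"));s=arm.get_state();p=np.array(s['tool_pos']);M=R.from_rotvec(s['eef_rot']).as_matrix()
col=ray(c,(327.3,269.05),p[2]-.0708+.025);print("collar",col,(M.T@(col-p)))
for y in(228.7,232,236):
    so=ray(c,(268+401/6.667,205+y/6.667),.11);print("sock",y,so,(M.T@(so-p)),"diff tool",M.T@(so-col))
X=p+M@np.array([0,0,.0458]);th=np.linspace(0,2*np.pi,73)
P=proj(c,np.array(col)+.013*np.c_[np.cos(th),np.sin(th),0*th]);print("collar box crop",(P.min(0)-[268,205])*6.667,(P.max(0)-[268,205])*6.667)
P=proj(c,np.array([.5022,-.205,.11])+.015*np.c_[np.cos(th),np.sin(th),0*th]);print("rim box crop",(P.min(0)-[268,205])*6.667,(P.max(0)-[268,205])*6.667)
# side view: stem tip at crop(600,205)/4
S=cam("side");print("side proj tip", (proj(S,[col[0],col[1],p[2]-.0708])[0]-[294,141])*4+[400,0], "socket",(proj(S,[.5022,-.205,.11])[0]-[294,141])*4+[400,0])
E
```

```text
collar [ 0.50136633 -0.2043248   0.1713683 ] [ 9.94088898e-05 -1.67453900e-03  4.57988380e-02]
sock 228.7 [ 0.50242581 -0.20486479  0.11      ] [-0.00076926 -0.00097955  0.10716857] diff tool [-0.00086867  0.00069499  0.06136973]
sock 232 [ 0.50257931 -0.20519656  0.11      ] [-0.00113481 -0.00097948  0.10716897] diff tool [-0.00123422  0.00069506  0.06137013]
sock 236 [ 0.50276553 -0.20559906  0.11      ] [-0.0015783  -0.00097939  0.10716945] diff tool [-0.00167771  0.00069515  0.06137061]
collar box crop [236.98017294 275.83861139] [553.74765674 572.7332559 ]
rim box crop [257.44792417  91.22808433] [539.64605338 362.21698559]
side proj tip [602.23772199 207.90906861] socket [599.7479587  251.13132668]
```

In the tool's units: 0.044 m / 0.75 = 0.0587, -0.0013 m / 0.75 = -0.0017.

Emit:
{"api": "run_rows", "payload": {
  "increments": [
    {"d":[-0.0017,0.0009,0],"aperture":0.03},
    {"d":[-0.0017,0.0009,0.0267],"aperture":0.03},
    {"d":[-0.0017,0.0009,0.044],"aperture":0.03},
    {"d":[-0.0017,0.0009,0.0507],"aperture":0.03},
    {"d":[-0.0017,0.0009,0.056],"aperture":0.03},
    {"d":[-0.0017,0.0009,0.0587],"aperture":0.03}
  ]
}}

```text
time: 7.35
tool_pos: [0.5038, -0.2051, 0.1725]
eef_rot: [1.693, 2.646, 0.0]
contact_force: [-0.6, -0.0, -1.3]
opening: 0.043
grasp_force: 63.2
```

Emit:
{"api": "run_rows", "payload": {
  "increments": [
    {"d":[0,0,0.004],"aperture":0.03},
    {"d":[0,0,0.008],"aperture":0.03},
    {"d":[0,0,0.008],"aperture":0.03}
  ]
}}

```text
time: 7.72
tool_pos: [0.5035, -0.2049, 0.1661]
eef_rot: [-1.693, -2.645, -0.0]
contact_force: [-0.5, 0.7, -1.6]
opening: 0.0428
grasp_force: 63.3
```

In the tool's units: 0.006 m / 0.75 = 0.008, 0.003 m / 0.75 = 0.004.

Emit:
{"api": "run_rows", "payload": {
  "increments": [
    {"d":[0,0,0.004],"aperture":0.03},
    {"d":[0,0,0.008],"aperture":0.03},
    {"d":[0,0,0.008],"aperture":0.03}
  ]
}}

```text
time: 8.1
tool_pos: [0.5037, -0.205, 0.1605]
eef_rot: [1.694, 2.646, 0.0]
contact_force: [-1.5, 2.5, 3.0]
opening: 0.043
grasp_force: 63.9
```

Emit:
{"api": "run_rows", "payload": {
  "increments": [
    {"d":[0,0,0.0027],"aperture":0.03},
    {"d":[0,0,0.0053],"aperture":0.03},
    {"d":[0,0,0.0053],"aperture":0.03}
  ]
}}

```text
time: 8.48
tool_pos: [0.5037, -0.205, 0.1569]
eef_rot: [1.693, 2.645, 0.0]
contact_force: [-2.1, 1.7, 6.3]
opening: 0.043
grasp_force: 64.1
```

In the tool's units: 0.0015 m / 0.75 = 0.002, 0.001 m / 0.75 = 0.0013.

Emit:
{"api": "run_rows", "payload": {
  "increments": [
    {"d":[0,0,0.0013],"aperture":0.03},
    {"d":[0,0,0.002],"aperture":0.03},
    {"d":[0,0,0.002],"aperture":0.03}
  ]
}}

```text
time: 8.85
tool_pos: [0.5038, -0.205, 0.1558]
eef_rot: [1.693, 2.645, -0.0]
contact_force: [-3.0, 2.2, 9.4]
opening: 0.043
grasp_force: 64.4
```

Emit:
{"api": "run_rows", "payload": {
  "increments": [
    {"d":[0,0,0.0013],"aperture":0.03},
    {"d":[0,0,0.002],"aperture":0.03},
    {"d":[0,0,0.002],"aperture":0.03}
  ]
}}

```text
time: 9.22
tool_pos: [0.5039, -0.2052, 0.1556]
eef_rot: [1.692, 2.644, -0.001]
contact_force: [-5.4, 4.1, 18.8]
opening: 0.0432
grasp_force: 65.5
```

The arm stopped at 0.1556 m, as predicted for home, and the force rose sharply to 19 N. I'll hold and check the result by eye.

In the tool's units: 0.0003 m / 0.75 = 0.0004.

Emit:
{"api": "run_rows", "payload": {
  "increments": [
    {"d":[0,0,0.0004],"aperture":0.03},
    {"d":[0,0,0.0004],"aperture":0.03},
    {"d":[0,0,0.0004],"aperture":0.03},
    {"d":[0,0,0.0004],"aperture":0.03},
    {"d":[0,0,0.0004],"aperture":0.03}
  ]
}}

```text
time: 9.85
tool_pos: [0.5039, -0.2052, 0.1556]
eef_rot: [1.692, 2.644, -0.001]
contact_force: [-5.7, 4.6, 22.3]
opening: 0.043
grasp_force: 65.7
```

```bash
python3 - <<'E'
from h import *
im=arm.read_camera("wrist");si=arm.read_camera("side");s=arm.get_state()
x,y=344,200
cv2.imwrite("pics/z6.png",np.hstack([cv2.resize(im[130:430,180:480],(400,400)),cv2.resize(si[y-40:y+40,x-40:x+40],(400,400),interpolation=cv2.INTER_CUBIC)]))
print(s['tool_pos'],s['contact_force'],s['grasp_force'],s['torque'])
E
```

```text
[ 0.50389983 -0.20522774  0.15562086] [-6.29419144  4.19390798 22.02296123] 65.69531321525574 [0.92037953 1.37439561 0.02288545]
```

View pics/z6.png

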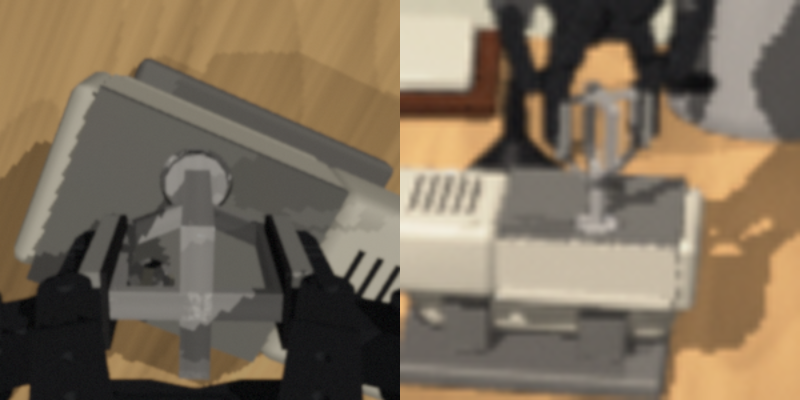

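The wrist view shows the collar, at crop (197,180), sitting inside the wide recess. The side view shows it flush with the belly at crop (598,222). The arm is steady and pressing at 22 N, so I'm handing in.

```bash
python3 -c "
from rig import arm
print(arm.hand_in())"
```

```text
the job is handed in; nothing more can be done
None
```

The collared beater is meshed and pressed home in the wide socket, still gripped (66 N) and held down with about 22 N, and I handed the job in at about 10 s; no verdict came back.

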